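# Tip the tray and fetch the box from under the riser

### The job

The white box of lens tissue lies at the back of the level tipping tray, out of reach under the riser shelf. Push the tray's front lip right down so that the box slides to the front end, then lift the box out past the edge of the shelf and set it down flat inside the shallow steel tray on the worktop, letting go only when it is down. Do not disturb the padlock, the small blue carton and the eyepiece standing near by.

Things in the scene. Friction and masses are not known exactly. Their poses are not given: they have to be found in the camera images.
- riser: Grey riser shelf with the tipping tray under it, fixed. Origin on the worktop below the tray's hinge; x to the back, away from the robot, y left. In mm: board 260 wide (y), underside 250 and top 262 high, x -90 to +135; booklet and two vials fixed on it. Side panels 12 thick at y +-118, x -10 to +130. Hinge axis parallel to y, 105 high, in two cheeks at y +-43 to +-51, x +-17, 118 high.
- shelf_edge (a point): Middle of the lower front edge of the riser board, 90 mm in front of the hinge and 250 mm high; axes as the riser. Nothing overhangs the tray in front of it. It hangs over the box that has slid to the front and blocks an upright gripper there: lean the tool about 30 deg, square to the sloping tray, its upper end towards the riser's -x, and bring the box out that way.
- tray (a joint): Hinge of the tray, rad: 0 = level (start), 0.52 = stop, front end fully down (30 deg slope). A stiff hinge: it stays where it is left. It has about 0.2 N m of friction and 0.15 N m s/rad of damping, so 2 to 4 N on the lip move it.
- tray_floor (a point): Middle of the upper face of the tray's steel floor, 8 mm above the hinge axis, fixed to the tray: x to its back end, y left, z square to the floor. In mm: floor from x -125 to +125; end walls 4 thick, 19 above the floor; side rails 4 thick, 6 high, 66 apart inside, 74 over all, open beyond. Slippery (friction about 0.22): the box slides by itself once the slope passes about 16 deg.
- tray_lip (a point): Point on the upper face of the push lip at the tray's front end, 155 mm in front of the hinge and 8 mm above it; axes as the tray. The lip is a flat tab 60 wide (y), level with the tray's floor, from 129 to 172 in front of the hinge, outside the front end wall. Fully down, this point is 35 above the worktop.
- lens_box: White carton of lens tissue, 62 (its x) by 105 (y) by 25 mm high, about 70 g; origin at the centre of its underside. It lies flat between the rails, long side along the tray, at first centred 55 to 69 behind the hinge; slid to the front it rests on the front end wall, centred 72 in front of the hinge. Grasp it across its 62 mm, above the rails.
- dish_tray: Shallow open steel tray, fixed to the worktop, 190 (its x) by 150 (y) by 18 mm high, walls and floor 3 mm thick. Origin at the centre of its underside, z = 0.
- padlock: Loose grey padlock, 26x47x33 mm, origin under its centre: bystander.
- cover_box: Loose small blue carton, 42x58x21 mm, origin under its centre: bystander.
- eyepiece: Loose black and white eyepiece, diameter 40 mm, 49 mm high, standing, origin under its centre: bystander.
Mind the look-alikes: they are no part of the job. There is more than one size of the lens_box; the job needs the middle-sized.

How it is judged:
On the way, in this order (a step that is already met when the one before it is completed fails the run):
1. the tray is tipped forward (over 0.42 rad) and the box has slid down to its front end (centre more than 60 mm in front of the middle of the tray) (value of joint tray above 0.42 rad and x of lens_box in the frame of tray_floor below -0.06 m and z of lens_box in the frame of tray_floor below 0.01 m), for 0.2 s.
2. the box is lowered into the steel tray while the fingers still hold it (underside less than 25 mm above the tray's underside) (contact force between the fingers and lens_box above 1 N and horizontal distance between lens_box and dish_tray below 0.075 m and z of lens_box in the frame of dish_tray below 0.025 m), for 0.04 s.
At the end, for the whole second after the job is handed in: The box lies flat, right side up (within 0.1 rad) on the floor of the shallow steel tray (underside under 8 mm above the tray's underside), its centre within 65 mm (tray x) and 45 mm (tray y) of the tray's centre, at rest and released (x of lens_box in the frame of dish_tray between -0.065 and 0.065 m and y of lens_box in the frame of dish_tray between -0.045 and 0.045 m and z of lens_box in the frame of dish_tray below 0.008 m and angle between lens_box's own z axis and vertical below 0.1 rad and linear speed of lens_box below 0.02 m/s and contact force between the fingers and lens_box below 0.1 N); the robot touches nothing.
It fails at once if the padlock was moved more than 25 mm (distance of padlock from where it was at the start of the episode above 0.025 m).
It fails at once if the small carton was moved more than 25 mm (distance of cover_box from where it was at the start of the episode above 0.025 m).
It fails at once if the eyepiece was moved more than 25 mm (distance of eyepiece from where it was at the start of the episode above 0.025 m).
It also fails if it takes over 51 s, if anything falls off the work surface, if the arm or the gripper's body presses on something with over 40 N, if the wrist force passes 120 N, or if a joint passes its speed limit or range.

### The arm

A 7-joint arm with a two-finger parallel gripper is mounted at the origin on a cart in front of the work surface, level with it; the furniture and walls round the work are solid. World frame = base frame: x ahead of the robot, y to its left, z up, the work surface at z = 0. Lengths are in m, angles in rad, forces in N, time in s.
With the tool pointing down it reaches from about 0.425 to 0.925 m from the base axis. Payload 6.8 kg.
Tool frame: the origin (TCP) lies midway between the tips of the shut fingers; the grasp point (between the pads) lies arm.grip_point_offset behind it (arm.grip_point_offset is the distance from the TCP to the grasp point, in m); z points along the fingers, y is the line along which they close (so a half turn about z gives the same grasp; the last joint's range is limited). The gripper opens to 85 mm and grips with 20 to 120 N. Pads are 22 mm wide; open, the fingers measure 114 mm over their backs; the gripper's body (76 mm by 85 mm) begins 54 mm behind the grasp point. The pads swing forward as they close: fully open they stand 13 mm farther back than shut.
Start: joints at [-1.285, 0.477, 0.022, 1.555, -0.011, 1.109, -0.083], TCP at [0.259, 0.623, 0.231] pointing down, gripper open.
Joint ranges: [-2.96, 2.96], [-0.34, 2.1], [-1.41, 1.46], [0.24, 2.44], [-1.37, 4.51], [0.17, 1.92], [-2.96, 2.96]. Speed limits (rad/s): [2.39, 2.39, 3.14, 3.14, 3.14, 3.14, 3.14].

### API

Orientations are given as a unit quaternion [w, x, y, z].
In Python, from rig import arm, eyes, order, spotter gives the robot as it stands.
- The arm moves only by the tool send_rows, never from a script. Its argument "plan" is a list of rows, each an object with "hand": the opening, from 0 (shut) to 1 (fully open); "dp": the shift along the tool's x, y, z in cm, a list of three; "yaw": the turn about the tool's z in degrees. In form: [{"hand": hand, "dp": [dx, dy, dz], "yaw": yaw}, ...]. A call has 1 to 5 rows; each row is the pose to reach, as a shift and turn from the pose commanded when the call began, along the tool's axes at that moment; what a row does not reach only later rows make up. A row lasts 1/10 s, in which the tool goes at most 50 mm and 8.59 degrees, less where a joint would pass 70% of its speed; a pose out of reach is approached as far as the arm can. A call with a gripper value outside its range is refused whole. The fingers move at their own pace and stop on an object; "force" is the grip in N (left out, the last holds). Time passes only in rows, so rows that repeat a pose let the fingers close. It gives the time, the measured TCP pose, the force, the opening and the grip force at its end, in the units of the state.
- arm.get_obs(): the state, without advancing time (a new reading comes with each control period).
- eyes.capture(name): name is "scene" or "top" or "wrist"; returns the picture (480x640x3 uint8, red, green, blue); there is no depth.
- eyes.calibration(name): a dict with "mtx" (3x3 intrinsics, pixels), "position" and "rotation" of the camera in the world. Camera axes: x right, y up, looking along -z (the intrinsics and any distortion apply to the point x, -y, -z); pixel columns grow to the right and rows downward; lengths in m; the calibration is good to about 2 mm. A picture is of the moment at which its call begins: read the wrist's pose just before it. calibration takes no time and is no camera call; for the wrist camera it gives the pose at the moment of the call.
- order.finish_job(): hands the job in; it is judged then, once.
Trained networks look in the newest picture that a camera, given by its name, has taken for a name from the list of things; names that differ only in an ending like _2 or _b are one class to them, and where a whole thing is asked for, a point or a joint stands for the part that bears it (a point fixed in the world has none). Each returns a list of dicts, best first, with "confidence" (0 to 1); they miss things now and then, are a little off and sometimes report something else, mostly with a low value. They report only what shows in the picture. A call takes as long as a camera call. They do not tell look-alikes from the thing itself.
- spotter.trace(target, camera): "mask" (480x640 bool, what is visible of it).
- spotter.pinpoint(target, camera): "location" ([x, y, z] in m, in world coordinates, good to about 4 mm: a listed point, or the origin of a listed thing).
The state is a dict: "time_s": time; "joint_pos": joint angles; "qd": joint speeds; "effort": joint torques, N m; "tcp_pos": TCP position; "tool_rot": TCP orientation; "wrist_force": force on the tool from outside, world axes, zero at the start; "torque": the same for the moment, N m; "grip_width": finger opening in m; "gripper_force": force on a finger pad.
Only numpy, scipy, OpenCV 4.12 (cv2) and the standard library are available. Lean on these libraries where they do the work, as an engineer would, in place of code of your own. Each camera call takes 0.05 s, during which the arm holds its last target. There are 200 camera calls.

## Working session

There is one attempt and no reset: what is moved stays moved. The work goes in short steps, Python scripts to look and compute and a tool call to move; the robot and the scene stay as the last step left them, time stands still between calls to the robot, and variables do not carry over. Pictures are saved under pics/ and viewed, at most 10 in all, crops included, and the job is handed in when it is done.

Besides the shell and the picture viewer there is one more tool, called after "Request:" in YAML: its name, and indented under it one key for each argument. send_rows: Moves the arm, as the interface text tells. Its arguments: {"type":"object","properties":{"plan":{"type":"array","items":{"type":"object","properties":{"hand":{"type":"number"},"dp":{"type":"array","items":{"type":"number"}},"yaw":{"type":"number"}}}},"force":{"type":"number"}},"required":["plan"]}

```bash
mkdir -p pics; ls; cat > h.py <<'E'
import numpy as np,cv2
from rig import arm,eyes,order,spotter
E
python3 - <<'E'
from h import *
o=arm.get_obs();print(o['time_s'],o['tcp_pos'],o['tool_rot'],arm.grip_point_offset)
for c in ['scene','top']:
    im=eyes.capture(c);cv2.imwrite(f'pics/{c}0.png',im[:,:,::-1])
    for t in ['riser','shelf_edge','tray_floor','tray_lip','lens_box','dish_tray','padlock','cover_box','eyepiece']:
        try: print(c,t,[(np.round(d['location'],3).tolist(),round(d['confidence'],2)) for d in spotter.pinpoint(t,c)])
        except Exception as e: print(c,t,e)
print(arm.get_obs()['time_s'])
E
```

```text
pics
0.0 [0.25879269 0.62277219 0.23030737] [-1.08181197e-04  1.95626594e-01  9.80678019e-01 -9.20768317e-04] 0.0187
scene riser [([0.636, 0.19, 0.002], 0.66)]
scene shelf_edge [([0.548, 0.203, 0.248], 0.59)]
scene tray_floor [([0.635, 0.192, 0.111], 0.58)]
scene tray_lip [([0.481, 0.208, 0.112], 0.7), ([0.649, -0.011, -0.001], 0.18)]
scene lens_box [([0.696, 0.185, 0.11], 0.97), ([0.476, 0.526, 0.005], 0.85), ([0.468, 0.369, 0.0], 0.5)]
scene dish_tray [([0.608, -0.232, -0.0], 0.86), ([0.635, 0.187, 0.001], 0.69), ([0.498, 0.01, 0.001], 0.6)]
scene padlock [([0.4, 0.024, -0.0], 0.68)]
scene cover_box [([0.5, 0.012, 0.004], 0.68)]
scene eyepiece [([0.651, -0.01, -0.001], 0.61)]
top riser [([0.633, 0.191, 0.002], 0.67), ([0.477, 0.209, 0.114], 0.35)]
top shelf_edge [([0.544, 0.199, 0.25], 0.93)]
top tray_floor [([0.635, 0.193, 0.114], 0.63), ([0.401, 0.025, 0.0], 0.61)]
top tray_lip [([0.478, 0.205, 0.112], 0.64)]
top lens_box [([0.473, 0.527, 0.002], 0.88), ([0.467, 0.373, 0.002], 0.54), ([0.61, -0.232, -0.002], 0.32)]
top dish_tray [([0.612, -0.237, 0.001], 0.76)]
top padlock [([0.403, 0.025, 0.002], 0.46)]
top cover_box [([0.499, 0.012, -0.005], 0.92)]
top eyepiece [([0.649, -0.01, -0.005], 0.68)]
1.0
```

View pics/scene0.png

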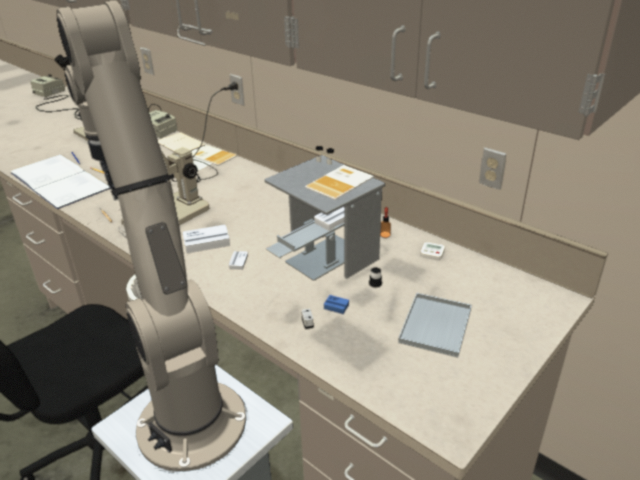

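View pics/top0.png

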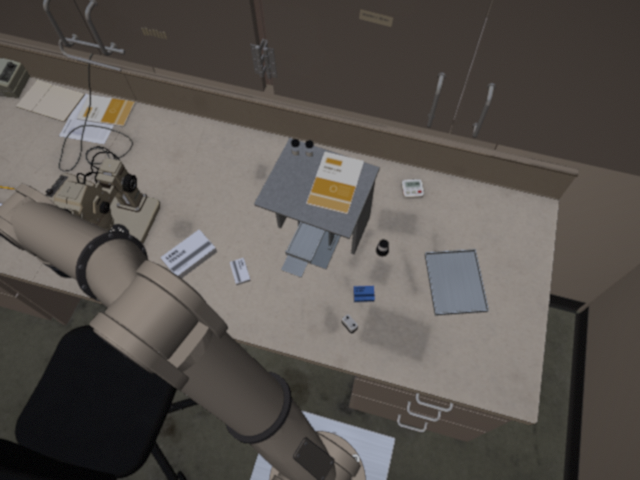

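Scene (330,217) shows a white carton on the tray under the shelf. Scene (207,236) is a large carton and (240,259) a small one. The tray one should be the middle-sized target, so I'll confirm with a crop and get the dish tray's yaw.

```bash
cat >> h.py <<'E'
def toz(cam,uv,z):
    k=eyes.calibration(cam);K=np.array(k['mtx']);R=np.array(k['rotation']);p=np.array(k['position'])
    uv=np.atleast_2d(uv).astype(float);d=np.c_[uv,np.ones(len(uv))]@np.linalg.inv(K).T
    d=(d*[1,-1,-1])@R.T
    return p+d*((z-p[2])/d[:,2])[:,None]
E
python3 - <<'E'
from h import *
im=cv2.imread('pics/scene0.png')[160:290,170:400]
cv2.imwrite('pics/crop0.png',cv2.resize(im,None,fx=3.4,fy=3.4,interpolation=cv2.INTER_CUBIC))
eyes.capture('top')
for t,z in [('dish_tray',.018),('lens_box',.025)]:
    for d in spotter.trace(t,'top')[:3]:
        v,u=np.nonzero(d['mask']);P=toz('top',np.c_[u,v],z)[:,:2].astype(np.float32)
        print(t,d['confidence'],len(u),cv2.minAreaRect(P))
E
```

```text
Traceback (most recent call last):
  File "h.py", line 6, in toz
    d=(d*[1,-1,-1])@R.T
      ~~~~~~~~~~~~~^~~~
ValueError: matmul: Input operand 1 has a mismatch in its core dimension 0, with gufunc signature (n?,k),(k,m?)->(n?,m?) (size 4 is different from 3)
```

View pics/crop0.png

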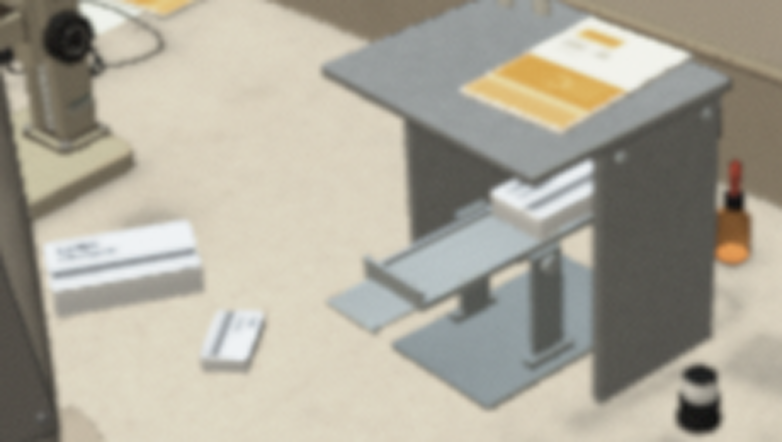

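Request:
send_rows:
  plan:
    - {"hand": 0, "dp": [0, 0, -2], "yaw": -8}
    - {"hand": 0, "dp": [-5, -4, -2], "yaw": -16.9}
    - {"hand": 0, "dp": [-8, -8, -2], "yaw": -16.9}

```text
time_s: 1.4
tcp_pos: [0.2988, 0.5321, 0.2516]
tool_rot: [0.0, 0.046, 0.999, 0.001]
wrist_force: [0.8, -0.3, 0.6]
grip_width: 0.0442
gripper_force: 0.0
```

The crop shows a large carton (crop 120,265), a small carton (235,338) and, on the tray under the shelf (545,195), the middle-sized one. That is the target.

Request:
send_rows:
  plan:
    - {"hand": 0, "dp": [-2, -4, 0], "yaw": 0}
    - {"hand": 0, "dp": [-5, -8, 0], "yaw": 0}
    - {"hand": 0, "dp": [-8, -12, 0], "yaw": 0}
    - {"hand": 0, "dp": [-11, -16, 0], "yaw": 0}
    - {"hand": 0, "dp": [-14, -20, 0], "yaw": 0}

```text
time_s: 1.9
tcp_pos: [0.4185, 0.3172, 0.2517]
tool_rot: [0.0, 0.049, 0.999, 0.0]
wrist_force: [1.3, -0.2, 0.5]
grip_width: -0.0002
gripper_force: 0.0
```

Request:
send_rows:
  plan:
    - {"hand": 0, "dp": [-3, -4, 3], "yaw": 0}
    - {"hand": 0, "dp": [-6, -8, 6], "yaw": 0}
    - {"hand": 0, "dp": [-7.3, -9.4, 10], "yaw": 0}
    - {"hand": 0, "dp": [-7.3, -9.4, 12], "yaw": 0}
    - {"hand": 0, "dp": [-7.3, -9.4, 12], "yaw": 0}

```text
time_s: 2.4
tcp_pos: [0.4793, 0.2155, 0.1281]
tool_rot: [-0.003, 0.051, 0.999, -0.002]
wrist_force: [-0.9, 0.1, 0.2]
grip_width: 0.0002
gripper_force: 0.0
```

```bash
sed -i "s/R=np.array(k\['rotation'\])/w,*xyz=k['rotation'];R=Rot.from_quat([*xyz,w]).as_matrix()/; 1i from scipy.spatial.transform import Rotation as Rot" h.py
python3 - <<'E'
from h import *
for t,z in [('dish_tray',.018)]:
    eyes.capture('top')
    for d in spotter.trace(t,'top')[:1]:
        v,u=np.nonzero(d['mask']);P=toz('top',np.c_[u,v],z)[:,:2].astype(np.float32)
        print(t,d['confidence'],len(u),cv2.minAreaRect(P))
E
```

```text
dish_tray 0.96 3430 ((0.6001682281494141, -0.22943565249443054), (0.19613295793533325, 0.1569512039422989), 19.83871841430664)
```

Request:
send_rows:
  plan:
    - {"hand": 0, "dp": [0, 0, 1.2], "yaw": 0}
    - {"hand": 0, "dp": [0, 0, 2.4], "yaw": 0}
    - {"hand": 0, "dp": [0, 0, 3.6], "yaw": 0}
    - {"hand": 0, "dp": [0, 0, 4.8], "yaw": 0}
    - {"hand": 0, "dp": [0, 0, 6], "yaw": 0}

```text
time_s: 3.0
tcp_pos: [0.4811, 0.2184, 0.0704]
tool_rot: [0.0, 0.049, 0.999, 0.0]
wrist_force: [-0.1, -1.3, 1.7]
grip_width: -0.0003
gripper_force: 0.7
```

Request:
send_rows:
  plan:
    - {"hand": 0, "dp": [0, 0, 1], "yaw": 0}
    - {"hand": 0, "dp": [0, 0, 2], "yaw": 0}
    - {"hand": 0, "dp": [0, 0, 3], "yaw": 0}
    - {"hand": 0, "dp": [0, 0, 3], "yaw": 0}
    - {"hand": 0, "dp": [0, 0, 3], "yaw": 0}

```text
time_s: 3.5
tcp_pos: [0.4806, 0.218, 0.0409]
tool_rot: [-0.001, 0.049, 0.999, -0.0]
wrist_force: [0.1, -0.6, 0.6]
grip_width: -0.0001
gripper_force: 0.0
```

Request:
send_rows:
  plan:
    - {"hand": 0, "dp": [-0.8, 0, 0.3], "yaw": 0}
    - {"hand": 0, "dp": [-0.8, 0, 0.7], "yaw": 0}
    - {"hand": 0, "dp": [-0.8, 0, 0.9], "yaw": 0}
    - {"hand": 0, "dp": [-0.8, 0, 0.9], "yaw": 0}

```text
time_s: 3.9
tcp_pos: [0.4909, 0.2177, 0.0344]
tool_rot: [0.001, 0.05, 0.999, 0.001]
wrist_force: [-3.6, -2.5, 19.3]
grip_width: 0.0
gripper_force: 9.3
```

```bash
python3 - <<'E'
from h import *
print(arm.get_obs()['wrist_force'],arm.get_obs()['tcp_pos'])
im=eyes.capture('scene')
for t in ['tray_lip','lens_box']: print(t,[(np.round(d['location'],3).tolist(),round(d['confidence'],2)) for d in spotter.pinpoint(t,'scene')])
im=im[160:290,170:400,::-1]
cv2.imwrite('pics/crop1.png',cv2.resize(im,None,fx=3.4,fy=3.4,interpolation=cv2.INTER_CUBIC))
E
```

```text
[-3.64136781 -2.49698077 19.34900853] [0.49090937 0.21767741 0.03442367]
tray_lip []
lens_box [([0.478, 0.527, 0.001], 0.95), ([0.567, 0.198, 0.074], 0.68), ([0.467, 0.37, -0.002], 0.62), ([0.545, 0.198, 0.251], 0.46)]
```

View pics/crop1.png

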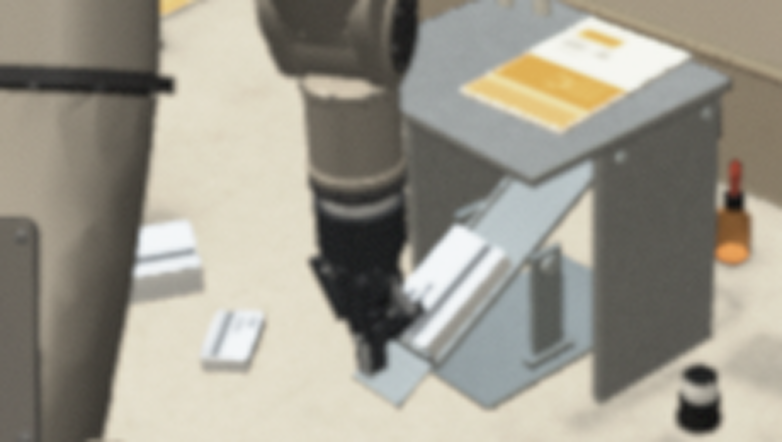

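The tray is fully down and the box has slid to the front wall (crop 455,285). The rows have no tilt term, so I'll test whether going past the upright reach, up in free space, leans the tool outward.

Request:
send_rows:
  plan:
    - {"hand": 0, "dp": [1, 0, -4], "yaw": 0}
    - {"hand": 0, "dp": [1.5, 0, -9], "yaw": 0}
    - {"hand": 0, "dp": [1.5, -4, -13], "yaw": 0}
    - {"hand": 0, "dp": [1.5, -8, -17], "yaw": 0}
    - {"hand": 0, "dp": [1.5, -12, -20], "yaw": 0}

```text
time_s: 4.55
tcp_pos: [0.4634, 0.1091, 0.226]
tool_rot: [0.001, 0.049, 0.999, 0.001]
wrist_force: [1.1, 0.3, 1.0]
grip_width: -0.0
gripper_force: 0.0
```

Request:
send_rows:
  plan:
    - {"hand": 1, "dp": [0, -4, -3], "yaw": 0}
    - {"hand": 1, "dp": [0, -8, -6], "yaw": 0}
    - {"hand": 1, "dp": [0, -12, -9], "yaw": 0}
    - {"hand": 1, "dp": [0, -14.5, -13], "yaw": 0}
    - {"hand": 1, "dp": [0, -14.5, -17], "yaw": 0}

```text
time_s: 5.05
tcp_pos: [0.4478, -0.0391, 0.3957]
tool_rot: [0.0, 0.053, 0.999, -0.0]
wrist_force: [1.7, 1.0, 0.1]
grip_width: 0.0724
gripper_force: 0.0
```

```bash
python3 - <<'E'
from h import *
o=arm.get_obs();print(o['time_s'],np.round(o['tcp_pos'],3),np.round(o['tool_rot'],3),np.round(o['joint_pos'],3))
E
```

```text
5.05 [ 0.448 -0.039  0.396] [ 0.     0.053  0.999 -0.   ] [-0.383 -0.05   0.319  1.843  0.017  1.346  1.397]
```

Request:
send_rows:
  plan:
    - {"hand": 1, "dp": [0, 0, -5], "yaw": 0}
    - {"hand": 1, "dp": [0, 0, -10], "yaw": 0}
    - {"hand": 1, "dp": [0, 0, -15], "yaw": 0}
    - {"hand": 1, "dp": [0, 0, -20], "yaw": 0}
    - {"hand": 1, "dp": [0, 0, -25], "yaw": 0}

```text
time_s: 5.55
tcp_pos: [0.4483, -0.0348, 0.6463]
tool_rot: [0.001, 0.05, 0.999, 0.0]
wrist_force: [1.0, 0.1, 0.7]
grip_width: 0.0852
gripper_force: 0.0
```

```bash
python3 - <<'E'
from h import *
o=arm.get_obs();print(o['time_s'],np.round(o['tcp_pos'],3),np.round(o['tool_rot'],3),np.round(o['joint_pos'],3))
E
```

```text
5.55 [ 0.448 -0.035  0.646] [0.001 0.05  0.999 0.   ] [-0.399 -0.03   0.327  1.287  0.01   1.882  1.402]
```

q6 is at 1.88 of its 1.92 limit, so the lean should appear just above here.

Request:
send_rows:
  plan:
    - {"hand": 1, "dp": [0, 0, -5], "yaw": 0}
    - {"hand": 1, "dp": [0, 0, -10], "yaw": 0}
    - {"hand": 1, "dp": [0, 0, -15], "yaw": 0}
    - {"hand": 1, "dp": [0, 0, -15], "yaw": 0}

```text
time_s: 5.95
tcp_pos: [0.4507, -0.0347, 0.6891]
tool_rot: [0.031, 0.05, 0.998, 0.003]
wrist_force: [0.3, 0.2, 0.2]
grip_width: 0.0853
gripper_force: 0.0
```

```bash
python3 - <<'E'
from h import *
o=arm.get_obs();print(o['time_s'],np.round(o['tcp_pos'],3),np.round(o['tool_rot'],3),np.round(o['joint_pos'],3))
E
```

```text
5.95 [ 0.451 -0.035  0.689] [0.031 0.05  0.998 0.003] [ 7.600e-02 -4.000e-03 -1.360e-01  1.169e+00 -1.000e-03  1.915e+00
  1.411e+00]
```

It leans 3.6° the right way. Next, whether the lean persists when coming back down.

Request:
send_rows:
  plan:
    - {"hand": 1, "dp": [0, 0, 3], "yaw": 0}
    - {"hand": 1, "dp": [0, 0, 5], "yaw": 0}
    - {"hand": 1, "dp": [0, 0, 5], "yaw": 0}

```text
time_s: 6.25
tcp_pos: [0.4531, -0.0346, 0.6355]
tool_rot: [0.027, 0.05, 0.998, 0.003]
wrist_force: [-0.0, 0.1, -0.0]
grip_width: 0.0856
gripper_force: 0.0
```

```bash
python3 - <<'E'
from h import *
o=arm.get_obs();print(o['time_s'],np.round(o['tcp_pos'],3),np.round(o['tool_rot'],3),np.round(o['joint_pos'],3))
E
```

```text
6.25 [ 0.453 -0.035  0.636] [0.027 0.05  0.998 0.003] [ 0.079 -0.031 -0.133  1.315 -0.005  1.802  1.416]
```

Request:
send_rows:
  plan:
    - {"hand": 1, "dp": [0, 0, -5], "yaw": 0}
    - {"hand": 1, "dp": [0, 0, -10], "yaw": 0}
    - {"hand": 1, "dp": [0, 0, -15], "yaw": 0}
    - {"hand": 1, "dp": [0, 0, -20], "yaw": 0}
    - {"hand": 1, "dp": [0, 0, -25], "yaw": 0}

```text
time_s: 6.75
tcp_pos: [0.4439, -0.0345, 0.7187]
tool_rot: [0.062, 0.049, 0.997, 0.006]
wrist_force: [0.5, -0.7, -0.5]
grip_width: 0.0857
gripper_force: 0.0
```

Request:
send_rows:
  plan:
    - {"hand": 1, "dp": [0, 0, -5], "yaw": 0}
    - {"hand": 1, "dp": [0, 0, -10], "yaw": 0}
    - {"hand": 1, "dp": [0, 0, -15], "yaw": 0}

```text
time_s: 7.05
tcp_pos: [0.4329, -0.0342, 0.7457]
tool_rot: [0.091, 0.049, 0.995, 0.008]
wrist_force: [-0.2, -1.0, 0.0]
grip_width: 0.0851
gripper_force: 0.0
```

```bash
python3 - <<'E'
from h import *
o=arm.get_obs();print(o['time_s'],np.round(o['tcp_pos'],3),np.round(o['tool_rot'],3),np.round(o['joint_pos'],3))
E
```

```text
7.05 [ 0.433 -0.034  0.746] [0.091 0.049 0.995 0.008] [ 0.916 -0.031 -0.904  1.062 -0.034  1.916  1.468]
```

The lean accumulates, now about 10°. q1 and q3 are drifting near the q2=0 singularity, so I'll go farther out and continue.

Request:
send_rows:
  plan:
    - {"hand": 1, "dp": [-4, 0, 2], "yaw": 0}
    - {"hand": 1, "dp": [-8, 0, 3], "yaw": 0}
    - {"hand": 1, "dp": [-10, 0, 3], "yaw": 0}
    - {"hand": 1, "dp": [-10, 0, 3], "yaw": 0}

```text
time_s: 7.45
tcp_pos: [0.5388, -0.0455, 0.7301]
tool_rot: [0.087, 0.049, 0.995, 0.009]
wrist_force: [-0.3, 0.3, -0.1]
grip_width: 0.0857
gripper_force: 0.0
```

Request:
send_rows:
  plan:
    - {"hand": 1, "dp": [0, 0, -5], "yaw": 0}
    - {"hand": 1, "dp": [0, 0, -10], "yaw": 0}
    - {"hand": 1, "dp": [0, 0, -15], "yaw": 0}

```text
time_s: 7.75
tcp_pos: [0.542, -0.0397, 0.7319]
tool_rot: [0.083, 0.048, 0.995, -0.003]
wrist_force: [0.9, -0.1, -1.1]
grip_width: 0.0853
gripper_force: 0.0
```

```bash
cat > s.py <<'E'
from h import *
o=arm.get_obs();w,*v=o['tool_rot'];R=Rot.from_quat([*v,w]).as_matrix()
print(o['time_s'],np.round(o['tcp_pos'],3),np.round(o['joint_pos'],2),o['grip_width'],o['gripper_force'],np.round(o['wrist_force'],1))
print('tilt',np.degrees(np.arccos(-R[2,2])).round(1),'lean az',np.degrees(np.arctan2(R[1,2],R[0,2])).round(1));print(R.round(3))
E
python3 s.py
```

```text
7.75 [ 0.542 -0.04   0.732] [-0.03  0.14 -0.04  0.92  0.03  1.92  1.42] 0.0852666674123605 0.0 [ 0.9 -0.1 -1.1]
tilt 9.5 lean az -4.7
[[-0.982  0.095  0.165]
 [ 0.094  0.995 -0.014]
 [-0.166  0.002 -0.986]]
```

Request:
send_rows:
  plan:
    - {"hand": 1, "dp": [0, 0, -5], "yaw": 0}
    - {"hand": 1, "dp": [0, 0, -10], "yaw": 0}
    - {"hand": 1, "dp": [0, 0, -15], "yaw": 0}

```text
time_s: 8.05
tcp_pos: [0.5378, -0.0372, 0.7451]
tool_rot: [0.093, 0.047, 0.995, -0.007]
wrist_force: [-1.5, 0.8, 0.2]
grip_width: 0.0855
gripper_force: 0.0
```

Request:
send_rows:
  plan:
    - {"hand": 1, "dp": [0, 0, -5], "yaw": 0}
    - {"hand": 1, "dp": [0, 0, -10], "yaw": 0}

```text
time_s: 8.25
tcp_pos: [0.5261, -0.0355, 0.7655]
tool_rot: [0.113, 0.047, 0.993, -0.008]
wrist_force: [0.9, 0.8, -0.7]
grip_width: 0.0853
gripper_force: 0.0
```

```bash
python3 s.py
```

```text
8.25 [ 0.526 -0.036  0.766] [-0.86  0.1   0.97  0.94 -0.08  1.92  1.53] 0.0852566616739848 0.0 [ 0.9  0.8 -0.7]
tilt 13.0 lean az -6.6
[[-0.97   0.095  0.223]
 [ 0.091  0.996 -0.026]
 [-0.224 -0.005 -0.974]]
```

Request:
send_rows:
  plan:
    - {"hand": 1, "dp": [-3, 0, 2], "yaw": 0}
    - {"hand": 1, "dp": [-6, 0, 2], "yaw": 0}
    - {"hand": 1, "dp": [-6, 0, 2], "yaw": 0}

```text
time_s: 8.55
tcp_pos: [0.5903, -0.039, 0.7556]
tool_rot: [0.113, 0.045, 0.993, -0.008]
wrist_force: [-5.1, 0.9, -1.4]
grip_width: 0.0854
gripper_force: 0.0
```

Request:
send_rows:
  plan:
    - {"hand": 1, "dp": [-2, 0, -5], "yaw": 0}
    - {"hand": 1, "dp": [-4, 0, -10], "yaw": 0}

```text
time_s: 8.75
tcp_pos: [0.5902, -0.0428, 0.7847]
tool_rot: [0.143, 0.047, 0.989, -0.008]
wrist_force: [0.1, -0.5, 0.7]
grip_width: 0.0853
gripper_force: 0.0
```

Request:
send_rows:
  plan:
    - {"hand": 1, "dp": [-2, 0, -5], "yaw": 0}
    - {"hand": 1, "dp": [-4, 0, -10], "yaw": 0}

```text
time_s: 8.95
tcp_pos: [0.5868, -0.0432, 0.812]
tool_rot: [0.17, 0.047, 0.984, -0.009]
wrist_force: [-0.7, -0.6, 0.5]
grip_width: 0.0854
gripper_force: 0.0
```

Request:
send_rows:
  plan:
    - {"hand": 1, "dp": [-2, 0, -5], "yaw": 0}
    - {"hand": 1, "dp": [-4, 0, -10], "yaw": 0}

```text
time_s: 9.15
tcp_pos: [0.5804, -0.0429, 0.8385]
tool_rot: [0.196, 0.046, 0.979, -0.01]
wrist_force: [0.6, -0.4, 1.0]
grip_width: 0.0855
gripper_force: 0.0
```

```bash
python3 s.py
```

```text
9.15 [ 0.58  -0.043  0.839] [-0.46  0.2   0.64  0.66 -0.15  1.92  1.55] 0.08551845710276255 0.0 [ 0.6 -0.4  1. ]
tilt 22.7 lean az -5.5
[[-0.919  0.094  0.384]
 [ 0.086  0.996 -0.037]
 [-0.386 -0.001 -0.923]]
```

Request:
send_rows:
  plan:
    - {"hand": 1, "dp": [-2.5, 0, -5], "yaw": 0}
    - {"hand": 1, "dp": [-5, 0, -10], "yaw": 0}

```text
time_s: 9.35
tcp_pos: [0.5766, -0.043, 0.8642]
tool_rot: [0.222, 0.046, 0.974, -0.01]
wrist_force: [-0.1, -0.4, 1.0]
grip_width: 0.0856
gripper_force: 0.0
```

Request:
send_rows:
  plan:
    - {"hand": 1, "dp": [-2.5, 0, -5], "yaw": 0}
    - {"hand": 1, "dp": [-5, 0, -10], "yaw": 0}

```text
time_s: 9.55
tcp_pos: [0.5688, -0.0429, 0.8899]
tool_rot: [0.248, 0.045, 0.968, -0.011]
wrist_force: [-0.1, -0.4, -1.0]
grip_width: 0.086
gripper_force: 0.0
```

```bash
python3 s.py
```

```text
9.55 [ 0.569 -0.043  0.89 ] [-0.48  0.19  0.69  0.57 -0.17  1.92  1.55] 0.08599902406653345 0.0 [-0.1 -0.4 -1. ]
tilt 28.8 lean az -5.2
[[-0.873  0.093  0.479]
 [ 0.082  0.996 -0.044]
 [-0.481  0.001 -0.877]]
```

28.8° lean at azimuth -5.2°, which matches the sloping tray. Coming down to the approach.

Request:
send_rows:
  plan:
    - {"hand": 1, "dp": [2.5, 1.6, 2.5], "yaw": 0}
    - {"hand": 1, "dp": [5, 3.3, 5], "yaw": 0}
    - {"hand": 1, "dp": [7.5, 5, 7.5], "yaw": 0}
    - {"hand": 1, "dp": [10, 6.6, 10], "yaw": 0}
    - {"hand": 1, "dp": [12.5, 8.3, 12.5], "yaw": 0}

```text
time_s: 10.05
tcp_pos: [0.5265, 0.0456, 0.7172]
tool_rot: [0.247, 0.044, 0.968, -0.011]
wrist_force: [1.3, -0.5, 1.0]
grip_width: 0.0857
gripper_force: 0.0
```

Request:
send_rows:
  plan:
    - {"hand": 1, "dp": [2.5, 1.6, 2.5], "yaw": 0}
    - {"hand": 1, "dp": [5, 3.3, 5], "yaw": 0}
    - {"hand": 1, "dp": [7.5, 5, 7.5], "yaw": 0}
    - {"hand": 1, "dp": [10, 6.6, 10], "yaw": 0}
    - {"hand": 1, "dp": [12.5, 8.3, 12.5], "yaw": 0}

```text
time_s: 10.55
tcp_pos: [0.4848, 0.1323, 0.5475]
tool_rot: [0.246, 0.045, 0.968, -0.011]
wrist_force: [0.4, 0.4, 0.4]
grip_width: 0.0851
gripper_force: 0.0
```

```bash
python3 s.py
```

```text
10.55 [0.485 0.132 0.547] [-0.91 -0.25  0.24  1.76  0.42  1.27  0.75] 0.08510117829512606 0.0 [0.4 0.4 0.4]
tilt 28.6 lean az -5.3
[[-0.874  0.093  0.476]
 [ 0.082  0.996 -0.044]
 [-0.478  0.001 -0.878]]
```

Request:
send_rows:
  plan:
    - {"hand": 1, "dp": [2, 1.5, 4], "yaw": 0}
    - {"hand": 1, "dp": [4, 3, 8], "yaw": 0}
    - {"hand": 1, "dp": [6, 4.5, 12], "yaw": 0}
    - {"hand": 1, "dp": [8, 6, 16], "yaw": 0}
    - {"hand": 1, "dp": [10, 7.3, 20], "yaw": 0}

```text
time_s: 11.05
tcp_pos: [0.4999, 0.2046, 0.3241]
tool_rot: [0.247, 0.045, 0.968, -0.011]
wrist_force: [0.9, 0.5, 0.7]
grip_width: 0.0858
gripper_force: 0.0
```

```bash
python3 s.py; python3 - <<'E'
from h import *
im=eyes.capture('wrist');print([(np.round(d['location'],4).tolist(),round(d['confidence'],2)) for d in spotter.pinpoint('lens_box','wrist')],[(np.round(d['location'],4).tolist(),round(d['confidence'],2)) for d in spotter.pinpoint('tray_lip','wrist')])
cv2.imwrite('pics/w1.png',im[:,:,::-1])
E
```

```text
11.05 [0.5   0.205 0.324] [-0.92 -0.04  0.2   2.09  0.52  0.8   0.45] 0.08579071598938644 0.0 [0.9 0.5 0.7]
tilt 28.6 lean az -5.2
[[-0.874  0.092  0.476]
 [ 0.082  0.996 -0.043]
 [-0.478  0.001 -0.878]]
[([0.5692, 0.1956, 0.0795], 0.9)] [([0.6441, -0.0088, -0.0007], 0.71), ([0.497, 0.21, 0.0324], 0.56)]
```

View pics/w1.png

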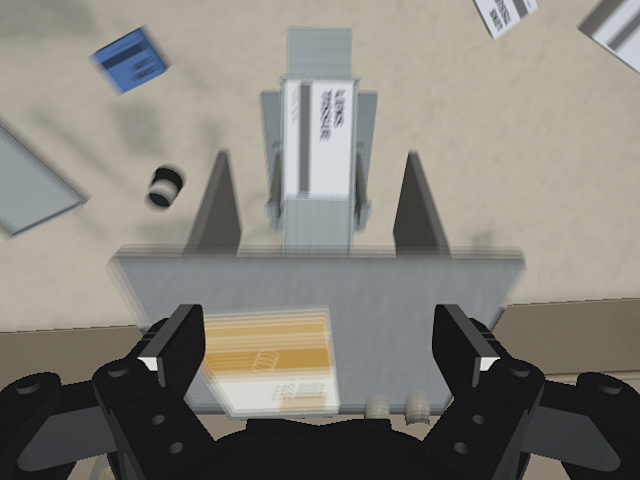

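The wrist view shows the carton at (319,139), aligned with the tray, with the gripper centred on it. Moving to the approach pose.

Request:
send_rows:
  plan:
    - {"hand": 1, "dp": [2, 0, 4], "yaw": 0}
    - {"hand": 1, "dp": [4, 0, 8], "yaw": 0}
    - {"hand": 1, "dp": [6, 0, 12], "yaw": 0}
    - {"hand": 1, "dp": [6, 0, 12], "yaw": 0}
    - {"hand": 1, "dp": [6, 0, 12], "yaw": 0}

```text
time_s: 11.7
tcp_pos: [0.5068, 0.2044, 0.1947]
tool_rot: [0.248, 0.046, 0.968, -0.011]
wrist_force: [0.1, 0.7, 1.3]
grip_width: 0.0853
gripper_force: 0.0
```

```bash
cat > g.py <<'E'
from h import *
import sys
o=arm.get_obs();w,*v=o['tool_rot'];R=Rot.from_quat([*v,w]).as_matrix()
print(np.round(o['tcp_pos'],4),'dp cm',(R.T@(np.array(eval(sys.argv[1]))-o['tcp_pos'])*100).round(2),'yaw',np.degrees(np.arctan2(R[1,1],R[0,1])).round(1))
E
python3 s.py; python3 g.py [.5645,.1985,.075]
python3 - <<'E'
from h import *
im=eyes.capture('wrist');print([(np.round(d['location'],4).tolist(),round(d['confidence'],2)) for d in spotter.pinpoint('lens_box','wrist')],[(np.round(d['location'],4).tolist(),round(d['confidence'],2)) for d in spotter.pinpoint('tray_floor','wrist')])
E
```

```text
11.7 [0.507 0.204 0.195] [-0.92  0.15  0.23  2.24  0.71  0.5   0.19] 0.08528345190918346 0.0 [0.1 0.7 1.3]
tilt 28.8 lean az -5.2
[[-0.873  0.094  0.479]
 [ 0.083  0.996 -0.044]
 [-0.481  0.002 -0.877]]
[0.5068 0.2044 0.1947] dp cm [ 0.67 -0.06 13.28] yaw 84.6
[([0.5698, 0.1965, 0.0806], 0.81), ([0.4637, 0.3672, 0.0002], 0.81)] [([0.628, 0.193, 0.1115], 0.89)]
```

Request:
send_rows:
  plan:
    - {"hand": 1, "dp": [0.7, -0.2, 3], "yaw": 0}
    - {"hand": 1, "dp": [0.7, -0.2, 6], "yaw": 0}
    - {"hand": 1, "dp": [0.7, -0.2, 9], "yaw": 0}
    - {"hand": 1, "dp": [0.7, -0.2, 11], "yaw": 0}
    - {"hand": 1, "dp": [0.7, -0.2, 11], "yaw": 0}

```text
time_s: 12.35
tcp_pos: [0.553, 0.1982, 0.0926]
tool_rot: [0.248, 0.045, 0.968, -0.011]
wrist_force: [-0.9, -0.0, -0.1]
grip_width: 0.0853
gripper_force: 0.0
```

```bash
python3 s.py; python3 g.py [.5645,.1973,.075]
python3 - <<'E'
from h import *
im=eyes.capture('wrist');cv2.imwrite('pics/w2.png',im[:,:,::-1])
E
```

```text
12.35 [0.553 0.198 0.093] [-0.93  0.42  0.36  2.24  0.97  0.22 -0.07] 0.08526410038308616 0.0 [-0.9 -0.  -0.1]
tilt 28.7 lean az -5.3
[[-0.873  0.093  0.478]
 [ 0.082  0.996 -0.044]
 [-0.48   0.    -0.877]]
[0.553  0.1982 0.0926] dp cm [-0.16  0.02  2.1 ] yaw 84.7
```

View pics/w2.png

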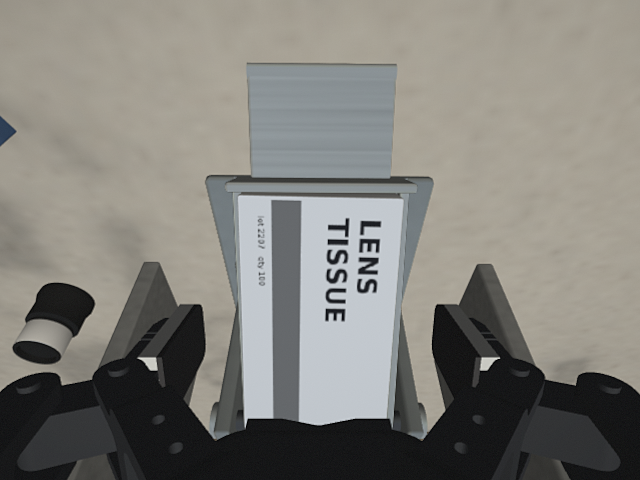

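The box spans pixels 240–405, centred between the fingers. Going the last 2 cm and closing.

Request:
send_rows:
  plan:
    - {"hand": 1, "dp": [-0.1, 0, 1], "yaw": 0}
    - {"hand": 1, "dp": [-0.1, 0, 1.9], "yaw": 0}
    - {"hand": 1, "dp": [-0.1, 0, 1.9], "yaw": 0}

```text
time_s: 12.7
tcp_pos: [0.5625, 0.1978, 0.0779]
tool_rot: [0.248, 0.045, 0.968, -0.01]
wrist_force: [-0.3, 0.4, 0.8]
grip_width: 0.0857
gripper_force: 0.0
```

```bash
python3 s.py; python3 g.py [.5645,.1973,.075]
```

```text
12.7 [0.562 0.198 0.078] [-0.91  0.46  0.36  2.23  1.07  0.19 -0.17] 0.08565533339159051 0.0 [-0.3  0.4  0.8]
tilt 28.8 lean az -5.0
[[-0.873  0.093  0.479]
 [ 0.083  0.996 -0.042]
 [-0.481  0.003 -0.877]]
[0.5625 0.1978 0.0779] dp cm [-0.04 -0.03  0.35] yaw 84.7
```

Request:
send_rows:
  plan:
    - {"hand": 0, "dp": [0, 0, 0.1], "yaw": 0}
    - {"hand": 0, "dp": [0, 0, 0.1], "yaw": 0}
    - {"hand": 0, "dp": [0, 0, 0.1], "yaw": 0}
    - {"hand": 0, "dp": [0, 0, 0.1], "yaw": 0}
    - {"hand": 0, "dp": [0, 0, 0.1], "yaw": 0}
  force: 40

```text
time_s: 13.2
tcp_pos: [0.5623, 0.1976, 0.0769]
tool_rot: [0.248, 0.046, 0.968, -0.01]
wrist_force: [-6.2, -1.0, 11.3]
grip_width: 0.0616
gripper_force: 40.3
```

Request:
send_rows:
  plan:
    - {"hand": 0, "dp": [0, 0, -1], "yaw": 0}
    - {"hand": 0, "dp": [0, 0, -3], "yaw": 0}
    - {"hand": 0, "dp": [1, 0, -6], "yaw": 0}
    - {"hand": 0, "dp": [3, 0, -9], "yaw": 0}
    - {"hand": 0, "dp": [3, 0, -12], "yaw": 0}

```text
time_s: 13.7
tcp_pos: [0.4754, 0.2041, 0.1661]
tool_rot: [0.246, 0.044, 0.968, -0.012]
wrist_force: [1.7, 0.1, -0.3]
grip_width: 0.0614
gripper_force: 45.3
```

```bash
python3 s.py
python3 - <<'E'
from h import *
im=eyes.capture('scene')[140:320,140:480,::-1];cv2.imwrite('pics/s3.png',cv2.resize(im,None,fx=2.3,fy=2.3,interpolation=cv2.INTER_CUBIC))
E
```

```text
13.7 [0.475 0.204 0.166] [-0.92  0.16  0.17  2.31  0.83  0.47  0.01] 0.06140329466505417 45.251033306121826 [ 1.7  0.1 -0.3]
tilt 28.5 lean az -5.3
[[-0.875  0.092  0.475]
 [ 0.08   0.996 -0.044]
 [-0.477 -0.001 -0.879]]
```

View pics/s3.png

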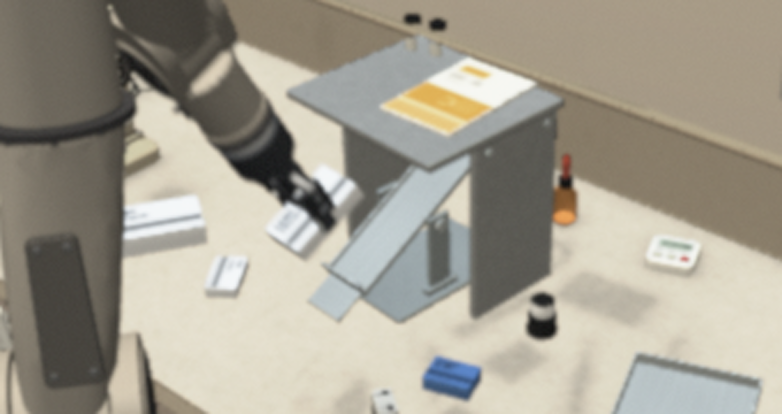

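The box is held clear of the tray and shelf. Next I'll carry it right and reduce the lean by pulling inward against the opposite reach limit.

Request:
send_rows:
  plan:
    - {"hand": 0, "dp": [-1.5, -3, -3], "yaw": 0}
    - {"hand": 0, "dp": [-3, -7, -6], "yaw": 0}
    - {"hand": 0, "dp": [-4.5, -11, -9], "yaw": 0}
    - {"hand": 0, "dp": [-6, -15, -12], "yaw": 0}
    - {"hand": 0, "dp": [-6, -19, -12], "yaw": 0}

```text
time_s: 14.25
tcp_pos: [0.4574, 0.0155, 0.3046]
tool_rot: [0.25, 0.045, 0.967, -0.008]
wrist_force: [0.6, -0.9, 0.4]
grip_width: 0.0613
gripper_force: 45.3
```

Request:
send_rows:
  plan:
    - {"hand": 0, "dp": [0, -3, 0], "yaw": 0}
    - {"hand": 0, "dp": [0, -6, 0], "yaw": 0}
    - {"hand": 0, "dp": [0, -6, 0], "yaw": 0}

```text
time_s: 14.55
tcp_pos: [0.4492, -0.0475, 0.3]
tool_rot: [0.247, 0.048, 0.968, -0.01]
wrist_force: [-0.4, 0.5, -0.3]
grip_width: 0.0614
gripper_force: 45.3
```

Request:
send_rows:
  plan:
    - {"hand": 0, "dp": [4, 0, -2], "yaw": 0}
    - {"hand": 0, "dp": [8, 0, -4], "yaw": 0}
    - {"hand": 0, "dp": [12, 0, -6], "yaw": 0}

```text
time_s: 14.85
tcp_pos: [0.4113, -0.0418, 0.3034]
tool_rot: [0.248, 0.043, 0.968, -0.006]
wrist_force: [-0.5, -0.4, -1.0]
grip_width: 0.0613
gripper_force: 45.3
```

```bash
python3 s.py
```

```text
14.85 [ 0.411 -0.042  0.303] [-0.16 -0.33  0.02  2.36  0.18  0.63  1.23] 0.061310906649659394 45.26709973812103 [-0.5 -0.4 -1. ]
tilt 28.7 lean az -3.9
[[-0.873  0.086  0.479]
 [ 0.079  0.996 -0.033]
 [-0.48   0.009 -0.877]]
```

Request:
send_rows:
  plan:
    - {"hand": 0, "dp": [4.4, 0, -2.4], "yaw": 0}
    - {"hand": 0, "dp": [8.8, 0, -4.8], "yaw": 0}

```text
time_s: 15.05
tcp_pos: [0.3956, -0.0379, 0.2969]
tool_rot: [0.244, 0.041, 0.969, -0.005]
wrist_force: [-0.7, 0.8, -0.5]
grip_width: 0.0612
gripper_force: 45.3
```

Request:
send_rows:
  plan:
    - {"hand": 0, "dp": [4.4, 0, -2.4], "yaw": 0}
    - {"hand": 0, "dp": [8.8, 0, -4.8], "yaw": 0}

```text
time_s: 15.25
tcp_pos: [0.3807, -0.0338, 0.2708]
tool_rot: [0.237, 0.043, 0.971, -0.008]
wrist_force: [-0.5, 0.7, -0.4]
grip_width: 0.0615
gripper_force: 45.3
```

Request:
send_rows:
  plan:
    - {"hand": 0, "dp": [4.4, 0, -2.4], "yaw": 0}
    - {"hand": 0, "dp": [8.8, 0, -4.8], "yaw": 0}

```text
time_s: 15.45
tcp_pos: [0.3717, -0.0287, 0.2632]
tool_rot: [0.228, 0.038, 0.973, -0.005]
wrist_force: [0.3, 2.5, 0.4]
grip_width: 0.0615
gripper_force: 45.3
```

```bash
python3 s.py
```

```text
15.45 [ 0.372 -0.029  0.263] [ 0.47 -0.34 -0.49  2.43 -0.22  0.56  1.63] 0.061452534536499515 45.28308928012848 [0.3 2.5 0.4]
tilt 26.4 lean az -3.4
[[-0.893  0.075  0.443]
 [ 0.071  0.997 -0.026]
 [-0.444  0.008 -0.896]]
```

Request:
send_rows:
  plan:
    - {"hand": 0, "dp": [5, 0, 0], "yaw": 0}
    - {"hand": 0, "dp": [10, 0, 0], "yaw": 0}
    - {"hand": 0, "dp": [15, 0, 0], "yaw": 0}

```text
time_s: 15.75
tcp_pos: [0.3581, -0.0346, 0.2484]
tool_rot: [0.206, 0.045, 0.978, -0.007]
wrist_force: [1.1, 0.1, -1.1]
grip_width: 0.0608
gripper_force: 45.2
```

Request:
send_rows:
  plan:
    - {"hand": 0, "dp": [5, 0, 0], "yaw": 0}
    - {"hand": 0, "dp": [10, 0, 0], "yaw": 0}
    - {"hand": 0, "dp": [15, 0, 0], "yaw": 0}

```text
time_s: 16.05
tcp_pos: [0.3456, -0.0361, 0.2427]
tool_rot: [0.185, 0.046, 0.982, -0.006]
wrist_force: [-0.1, 0.6, -0.8]
grip_width: 0.0614
gripper_force: 45.3
```

```bash
python3 s.py
```

```text
16.05 [ 0.346 -0.036  0.243] [ 0.69 -0.34 -0.63  2.44 -0.32  0.63  1.76] 0.06138644283800437 45.265769362449646 [-0.1  0.6 -0.8]
tilt 21.4 lean az -4.5
[[-0.927  0.092  0.364]
 [ 0.088  0.996 -0.029]
 [-0.365  0.006 -0.931]]
```

Request:
send_rows:
  plan:
    - {"hand": 0, "dp": [5, 0, 0], "yaw": 0}
    - {"hand": 0, "dp": [10, 0, 0], "yaw": 0}
    - {"hand": 0, "dp": [15, 0, 0], "yaw": 0}

```text
time_s: 16.35
tcp_pos: [0.3318, -0.0377, 0.2391]
tool_rot: [0.165, 0.046, 0.985, -0.004]
wrist_force: [0.7, 0.2, -0.8]
grip_width: 0.0614
gripper_force: 45.3
```

Request:
send_rows:
  plan:
    - {"hand": 0, "dp": [5, 0, 0], "yaw": 0}
    - {"hand": 0, "dp": [10, 0, 0], "yaw": 0}
    - {"hand": 0, "dp": [15, 0, 0], "yaw": 0}

```text
time_s: 16.65
tcp_pos: [0.3172, -0.0416, 0.2362]
tool_rot: [0.144, 0.046, 0.989, -0.002]
wrist_force: [0.1, 0.2, -1.5]
grip_width: 0.0611
gripper_force: 45.3
```

Request:
send_rows:
  plan:
    - {"hand": 0, "dp": [5, 0, 0], "yaw": 0}
    - {"hand": 0, "dp": [10, 0, 0], "yaw": 0}
    - {"hand": 0, "dp": [15, 0, 0], "yaw": 0}

```text
time_s: 16.95
tcp_pos: [0.3017, -0.0492, 0.2337]
tool_rot: [0.123, 0.045, 0.991, 0.002]
wrist_force: [-0.0, 0.2, -1.5]
grip_width: 0.0612
gripper_force: 45.3
```

```bash
python3 s.py
```

```text
16.95 [ 0.302 -0.049  0.234] [ 0.68 -0.34 -0.55  2.43 -0.29  0.77  1.8 ] 0.061195850764228184 45.26592314243317 [-0.   0.2 -1.5]
tilt 14.1 lean az -1.8
[[-0.966  0.089  0.243]
 [ 0.09   0.996 -0.008]
 [-0.243  0.014 -0.97 ]]
```

Request:
send_rows:
  plan:
    - {"hand": 0, "dp": [5, 0, 0], "yaw": 0}
    - {"hand": 0, "dp": [10, 0, 0], "yaw": 0}
    - {"hand": 0, "dp": [15, 0, 0], "yaw": 0}

```text
time_s: 17.25
tcp_pos: [0.2838, -0.0632, 0.2315]
tool_rot: [0.102, 0.045, 0.994, 0.007]
wrist_force: [-0.2, 0.4, -1.5]
grip_width: 0.0614
gripper_force: 45.3
```

Request:
send_rows:
  plan:
    - {"hand": 0, "dp": [5, 0, 0], "yaw": 0}
    - {"hand": 0, "dp": [10, 0, 0], "yaw": 0}
    - {"hand": 0, "dp": [15, 0, 0], "yaw": 0}

```text
time_s: 17.55
tcp_pos: [0.2605, -0.0873, 0.2288]
tool_rot: [0.082, 0.044, 0.996, 0.014]
wrist_force: [0.3, 0.9, -1.5]
grip_width: 0.0611
gripper_force: 45.3
```

Request:
send_rows:
  plan:
    - {"hand": 0, "dp": [5, 0, 0], "yaw": 0}
    - {"hand": 0, "dp": [10, 0, 0], "yaw": 0}
    - {"hand": 0, "dp": [15, 0, 0], "yaw": 0}

```text
time_s: 17.85
tcp_pos: [0.2221, -0.1255, 0.2263]
tool_rot: [0.066, 0.043, 0.997, 0.026]
wrist_force: [-0.0, -0.9, 0.1]
grip_width: 0.0609
gripper_force: 45.3
```

```bash
python3 s.py; python3 g.py [.607,-.245,.18]
```

```text
17.85 [ 0.222 -0.126  0.226] [ 1.17 -0.34 -0.57  2.43 -0.37  0.94  2.31] 0.060928217055970464 45.27323126792908 [-0.  -0.9  0.1]
tilt 8.1 lean az 19.2
[[-0.988  0.082  0.133]
 [ 0.088  0.995  0.046]
 [-0.128  0.057 -0.99 ]]
[ 0.2221 -0.1255  0.2263] dp cm [-38.49  -9.01   9.15] yaw 85.3
```

Lean is down to 8°. Carrying the box to above the steel tray, whose centre is about (0.607,-0.232).

Request:
send_rows:
  plan:
    - {"hand": 0, "dp": [-4, -0.8, 1], "yaw": 0}
    - {"hand": 0, "dp": [-8, -1.6, 2], "yaw": 0}
    - {"hand": 0, "dp": [-12, -2.4, 3], "yaw": 0}
    - {"hand": 0, "dp": [-16, -3.2, 4], "yaw": 0}
    - {"hand": 0, "dp": [-20, -4, 5], "yaw": 0}

```text
time_s: 18.35
tcp_pos: [0.4247, -0.1814, 0.1993]
tool_rot: [0.066, 0.044, 0.997, 0.027]
wrist_force: [-1.0, -0.2, 0.2]
grip_width: 0.0611
gripper_force: 45.2
```

Request:
send_rows:
  plan:
    - {"hand": 0, "dp": [-4, -0.8, 1], "yaw": 0}
    - {"hand": 0, "dp": [-8, -1.6, 2], "yaw": 0}
    - {"hand": 0, "dp": [-12, -2.4, 3], "yaw": 0}
    - {"hand": 0, "dp": [-16, -3.2, 4], "yaw": 0}
    - {"hand": 0, "dp": [-16, -3.2, 4], "yaw": 0}

```text
time_s: 18.85
tcp_pos: [0.5878, -0.2257, 0.1771]
tool_rot: [0.066, 0.044, 0.996, 0.028]
wrist_force: [-0.2, -0.8, -0.6]
grip_width: 0.0612
gripper_force: 45.2
```

```bash
python3 s.py; python3 g.py [.602,-.232,.05]; python3 - <<'E'
from h import *
im=eyes.capture('wrist');cv2.imwrite('pics/w4.png',im[:,:,::-1]);eyes.capture('top')
for c in ['wrist','top']:
  for t in ['dish_tray','lens_box']: print(c,t,[(np.round(d['location'],3).tolist(),round(d['confidence'],2)) for d in spotter.pinpoint(t,c)])
E
```

```text
18.85 [ 0.588 -0.226  0.177] [ 0.85  0.5  -0.71  1.77  0.32  0.88  1.51] 0.06124273562155739 45.20443260669708 [-0.2 -0.8 -0.6]
tilt 8.3 lean az 20.2
[[-0.987  0.084  0.135]
 [ 0.091  0.995  0.05 ]
 [-0.13   0.061 -0.99 ]]
[ 0.5878 -0.2257  0.1771] dp cm [ 0.19 -1.29 12.74] yaw 85.2
wrist dish_tray [([0.497, 0.011, 0.0], 0.53)]
wrist lens_box [([0.595, -0.226, 0.178], 0.7)]
top dish_tray [([0.612, -0.234, 0.003], 0.8)]
top lens_box [([0.474, 0.53, 0.002], 0.79), ([0.467, 0.372, -0.005], 0.65), ([0.594, -0.225, 0.17], 0.6)]
```

View pics/w4.png

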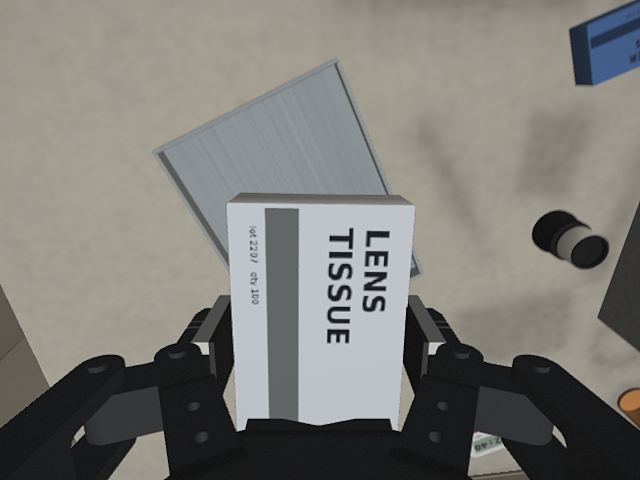

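The wrist view shows the box held at (320,310) and the dish below with its corners visible. Lowering.

Request:
send_rows:
  plan:
    - {"hand": 0, "dp": [0.1, -1.5, 4], "yaw": 0}
    - {"hand": 0, "dp": [0.1, -1.5, 8], "yaw": 0}
    - {"hand": 0, "dp": [0.1, -1.5, 11], "yaw": 0}
    - {"hand": 0, "dp": [0.1, -1.5, 13.5], "yaw": 0}
    - {"hand": 0, "dp": [0.1, -1.5, 13.5], "yaw": 0}

```text
time_s: 19.65
tcp_pos: [0.5959, -0.2323, 0.0408]
tool_rot: [0.062, 0.043, 0.997, 0.027]
wrist_force: [-0.3, 0.2, -1.0]
grip_width: 0.0609
gripper_force: 45.2
```

```bash
python3 s.py; python3 g.py [.603,-.234,.015]
```

```text
19.65 [ 0.596 -0.232  0.041] [ 0.76  0.68 -0.6   1.83  0.46  0.66  1.41] 0.06094593794638555 45.186408162117004 [-0.3  0.2 -1. ]
tilt 7.8 lean az 21.2
[[-0.989  0.083  0.126]
 [ 0.089  0.995  0.049]
 [-0.121  0.059 -0.991]]
[ 0.5959 -0.2323  0.0408] dp cm [-0.4  -0.27  2.64] yaw 85.2
```

Request:
send_rows:
  plan:
    - {"hand": 0, "dp": [-0.4, -0.2, 0.8], "yaw": 0}
    - {"hand": 0, "dp": [-0.4, -0.2, 1.4], "yaw": 0}
    - {"hand": 0, "dp": [-0.4, -0.2, 2], "yaw": 0}
    - {"hand": 0, "dp": [-0.4, -0.2, 2.3], "yaw": 0}
    - {"hand": 0, "dp": [-0.4, -0.2, 2.3], "yaw": 0}

```text
time_s: 20.15
tcp_pos: [0.6053, -0.2342, 0.0211]
tool_rot: [0.064, 0.043, 0.997, 0.026]
wrist_force: [-0.8, -0.6, -1.3]
grip_width: 0.0614
gripper_force: 45.2
```

Request:
send_rows:
  plan:
    - {"hand": 0, "dp": [0, 0, 0.3], "yaw": 0}
    - {"hand": 0, "dp": [0, 0, 0.5], "yaw": 0}
    - {"hand": 0, "dp": [0, 0, 0.5], "yaw": 0}

```text
time_s: 20.45
tcp_pos: [0.606, -0.234, 0.0161]
tool_rot: [0.064, 0.043, 0.997, 0.026]
wrist_force: [-0.4, 0.9, -0.4]
grip_width: 0.0612
gripper_force: 45.2
```

Request:
send_rows:
  plan:
    - {"hand": 0, "dp": [0, 0, 0.2], "yaw": 0}
    - {"hand": 0, "dp": [0, 0, 0.3], "yaw": 0}
    - {"hand": 0, "dp": [0, 0, 0.3], "yaw": 0}

```text
time_s: 20.75
tcp_pos: [0.6069, -0.2339, 0.014]
tool_rot: [0.065, 0.043, 0.997, 0.026]
wrist_force: [-1.9, 0.4, 5.1]
grip_width: 0.0615
gripper_force: 46.0
```

```bash
python3 s.py
```

```text
20.75 [ 0.607 -0.234  0.014] [ 0.73  0.73 -0.57  1.81  0.5   0.62  1.39] 0.061492959530214955 46.01197421550751 [-1.9  0.4  5.1]
tilt 8.0 lean az 19.5
[[-0.988  0.083  0.131]
 [ 0.09   0.995  0.046]
 [-0.127  0.058 -0.99 ]]
```

The box has touched down (5 N) while still held. Releasing and retreating.

Request:
send_rows:
  plan:
    - {"hand": 1, "dp": [0, 0, 0], "yaw": 0}
    - {"hand": 1, "dp": [0, 0, 0], "yaw": 0}
    - {"hand": 1, "dp": [0, 0, 0], "yaw": 0}
    - {"hand": 1, "dp": [0, 0, 0], "yaw": 0}
    - {"hand": 1, "dp": [0, 0, 0], "yaw": 0}

```text
time_s: 21.25
tcp_pos: [0.6065, -0.2339, 0.0133]
tool_rot: [0.065, 0.043, 0.997, 0.026]
wrist_force: [-0.7, -0.4, -0.5]
grip_width: 0.0853
gripper_force: 0.0
```

Request:
send_rows:
  plan:
    - {"hand": 1, "dp": [0, 0, -2], "yaw": 0}
    - {"hand": 1, "dp": [0, 0, -5], "yaw": 0}
    - {"hand": 1, "dp": [0, 0, -9], "yaw": 0}
    - {"hand": 1, "dp": [0, 0, -13], "yaw": 0}
    - {"hand": 1, "dp": [0, 0, -15], "yaw": 0}

```text
time_s: 21.75
tcp_pos: [0.5882, -0.2414, 0.1671]
tool_rot: [0.067, 0.043, 0.996, 0.025]
wrist_force: [0.8, 0.1, -0.2]
grip_width: 0.0855
gripper_force: 0.0
```

```bash
python3 s.py;  python3 - <<'E'
from h import *
im=eyes.capture('wrist');cv2.imwrite('pics/w5.png',im[:,:,::-1]);eyes.capture('scene')
for c in ['wrist','scene']:
  for t in ['dish_tray','lens_box']: print(c,t,[(np.round(d['location'],3).tolist(),round(d['confidence'],2)) for d in spotter.pinpoint(t,c)])
E
```

```text
21.75 [ 0.588 -0.241  0.167] [ 0.86  0.52 -0.71  1.77  0.34  0.86  1.52] 0.08547888937098712 0.0 [ 0.8  0.1 -0.2]
tilt 8.2 lean az 18.1
[[-0.987  0.083  0.136]
 [ 0.089  0.995  0.044]
 [-0.132  0.056 -0.99 ]]
wrist dish_tray []
wrist lens_box [([0.614, -0.233, 0.007], 0.93)]
scene dish_tray [([0.606, -0.233, 0.0], 0.74)]
scene lens_box [([0.611, -0.237, -0.0], 0.8), ([0.497, 0.206, 0.034], 0.65), ([0.468, 0.368, -0.001], 0.62)]
```

View pics/w5.png

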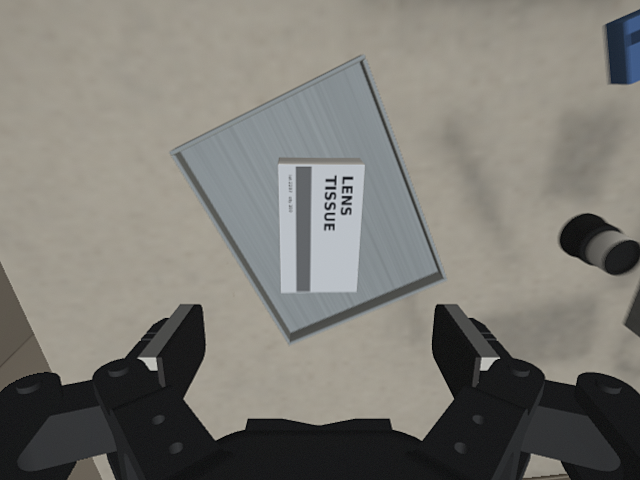

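The box lies flat in the dish, at (322,225), centred and clear of the walls. The gripper is clear and the bystanders are untouched.

```bash
python3 -c "
from h import *
print(order.finish_job())"
```

```text
the job is handed in; nothing more can be done
None
```

The middle-sized lens-tissue box was tipped to the front, lifted out past the shelf and set down flat near the centre of the steel tray, then released; I saw no sign of the padlock, blue carton or eyepiece being touched, and I handed the job in at about 22 s (no verdict came back).

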